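Index a cup three clicks round on the decorating turntable and hold it

TASK

Lift the off-white cup with the one blue flower up off its peg and stand it, still mouth down, in the middle of the turntable's wheel, setting it down gently. Then turn the black index knob clockwise (seen from above) from its home mark, counting three clicks and running no further, so that the next fifth of the cup faces the painter. Leave the other cups, the paint tub and the brush jar alone, and finish while still gripping the knob, holding it steady at the third stop.

Things in the scene. Friction and masses are not known exactly. Their poses are not given: they have to be found in the camera images.
- cup: off-white bisque tumbler with one small dry blue flower on its side, about 180 g, hanging mouth down on one of the pegs. Round, 80 mm tall, conical: 62 mm outside diameter at the mouth (below), 53 at the foot (above); 74 mm deep inside. Origin: centre of the mouth plane, z up. Grip it from above at any yaw, TCP about 55 mm above the origin, 20 N
- rack: fixed wooden peg rack: board 330 x 85 x 18 mm on the table, origin at the centre of its underside, x along the row of pegs. Pegs at x = -120, 0, +120 mm, 16 mm thick with a 32 mm pad on top, 112 mm above the table: a hanging cup's mouth is 38 mm, its foot 118 mm above the table, and it comes off when raised more than 74 mm
- wheel_top (a point): centre of the top face of the turntable's round aluminium wheel (180 mm diameter, engraved rings, a red mark on its rim), 62 mm above the table, z up. The wheel turns with the knob, one to one and the same way, through a belt under the cover
- turntable: fixed grey housing, 340 mm long (y) x 115 mm (wider round the wheel), top 44 mm high, origin at the centre of its underside. Wheel axis at y = +100 mm, knob axis at y = -100 mm (x = 0). Round the knob is a steel dividing plate, 100 mm wide, top 54 mm above the table, with fifteen ticks; the broad red one on its -x side is the home mark
- knob_grip (a point): point on the knob's upright axis at the height to grip, 88 mm above the table. The knob: a bar grip 52 mm long (the point's x) and 16 mm thick (y), from 64 to 101 mm above the table, on a 58 mm round skirt. A white line on the bar points along the point's -x, at the red home mark at the start. The point turns with the knob; grip with about 25 N
- knob (a joint): angle of the index knob in rad: 0 at the home mark, where it starts; grows clockwise seen from above. Fifteen sprung stops a turn, 0.419 rad (24 degrees) apart, so the third is at 1.257. It resists up to half-way to each next stop with at most about 0.2 N m, then pulls on into that stop; at a stop the torque is nearly nil and it stays
- cup_yellow: yellow tumbler with white bands, same size as the cup, hanging on another peg, origin at its mouth: a bystander
- cup_teal: teal tumbler with a white and blue band, same size as the cup, hanging on another peg, origin at its mouth: a bystander
- paint_tub: clear square tub of green paint, 70 x 70 x 42 mm, on the table, origin under its centre: a bystander
- brush_jar: white jar with four brushes in it, 68 mm wide, 85 mm high, brush tips up to 210 mm high, origin under its centre: a bystander
There are look-alikes about, which are no part of the job. Leave any pink or red look-alike of the cup alone.

How it is judged:
By the outcome, as a careful person would: the job done as asked, in the order asked, and still so for the second after the job is handed in, while the arm keeps its last pose, push and grip.
It also fails if it takes over 67 s, if anything falls off the work surface, if the arm or the gripper's body presses on something with over 40 N, if the wrist force passes 120 N, or if a joint passes its speed limit or range.

ROBOT

A 6-joint arm with a two-finger parallel gripper is mounted at the origin on the work surface. World frame = base frame: x ahead of the robot, y to its left, z up, the work surface at z = 0. Lengths are in m, angles in degrees, forces in N, time in s.
With the tool pointing down it reaches from about 0.35 to 0.875 m from the base axis. Payload 4.2 kg.
Tool frame: the origin (TCP) lies between the finger pads, 19 mm behind the fingertips; this is the grasp point; x points along the fingers, y is the direction in which the jaws open and shut, and the axes are right-handed (so a half turn about x gives the same grasp; the last joint's range is limited). The gripper opens to 87 mm and grips with 3 to 60 N. Pads are 19 mm wide; open, the fingers measure 117 mm over their backs; the gripper's body (75 mm by 190 mm) begins 51 mm behind the grasp point.
Start: joints at [14.817, 22.042, 0.453, 0, -68.411, -14.817], TCP at [0.625, 0, 0.241] pointing down, gripper open.
Joint ranges: [-179.83, 179.83], [-69.29, 118.12], [-61.27, 80.66], [-181.25, 117.63], [-171.15, -9.14], [-177.46, 177.46]. Speed limits (degrees/s): [159.86, 159.86, 180, 180, 180, 180].

INTERFACE

Orientations are given as a 3x3 rotation matrix whose columns are the frame's x, y, z axes.
In Python, from station import r, viewer, job, spotter gives the robot as it stands.
- The arm moves only by the tool play_rows, never from a script. Its argument "commands" is a list of rows, each an object of numbers: "fingers": the gripper command: -1 is fully open, 1 is shut, values between are in proportion; "tx", "ty", "tz": the shift along the tool's x, y, z normalised to -1 to 1, where 1 is 750 mm; "ax", "ay", "az": the turn, a rotation vector about the tool's x, y, z normalised to -1 to 1, where 1 is pi rad. In form: [{"fingers": .., "tx": .., "ty": .., "tz": .., "ax": .., "ay": .., "az": ..}, ...]. A call has 1 to 5 rows; each row is the pose to reach, as a shift and turn from the pose commanded when the call began, along the tool's axes at that moment, turning the shorter way round; what a row does not reach only later rows make up. A row lasts 1/12 s, in which the tool goes at most 41.7 mm and 7.16 degrees, less where a joint would pass 70% of its speed; a pose out of reach is approached as far as the arm can. A call with a number of a shift or a turn outside -1 to 1 is refused whole. A call with a gripper value outside its range is refused whole. The fingers move at their own pace and stop on an object; the grip force is fixed at half the most. Time passes only in rows, so rows that repeat a pose let the fingers close. It gives the time, the measured TCP pose, the force and the opening at its end, in the units of the state.
- r.sense(): the state, without advancing time (a new reading comes with each control period).
- viewer.capture(name): name is "scene" or "side" or "wrist"; returns a dict with "image" (480x640x3 uint8, red, green, blue), "fx", "fy", "cx", "cy" (pixels), "R" (3x3) and "t" (3): a world point X has camera coordinates R X + t; the wrist camera has in their place "mount" (4x4, takes a point from camera to tool coordinates, whose origin is the TCP and whose axes are the tool frame's). Camera axes: x right, y down, z forward; pixel columns grow to the right and rows downward; lengths in m; the calibration is good to about 2 mm. The wrist camera is an equidistant fisheye: a pixel r from the principal point sees the ray r / f radians off the axis. A picture is of the moment at which its call begins: read the wrist's pose just before it. There is no depth.
- job.finish_job(): hands the job in, once; it reports no verdict.
Trained networks look in a picture, given as the dict that the camera call returned (one of the last four; its "shot" number tells which), for a name from the list of things; names that differ only in an ending like _2 or _b are one class to them, and where a whole thing is asked for, a point or a joint stands for the part that bears it (a point fixed in the world has none). Each returns a list of dicts, best first, with "score" (0 to 1); they miss things now and then, are a little off and sometimes report something else, mostly with a low value. They report only what shows in the picture. A call takes as long as a camera call. They do not tell look-alikes from the thing itself.
- spotter.find_in(name, picture): "uv" ([column, row] in pixels, amid what is visible of it).
- spotter.silhouettes(name, picture): "region" (480x640 bool, what is visible of it) and "uv" ([column, row] in pixels, amid what is visible of it).
The state is a dict: "time_s": time; "joints": joint angles; "joint_velocities": joint speeds; "effort": joint torques, N m; "tcp_pos": TCP position; "ee_rot": TCP orientation; "wrist_force": force on the tool from outside, world axes, zero at the start; "moment": the same for the moment, N m; "gripper_width": opening from 0.0 (shut) to 1.0 (fully open).
Only numpy, scipy, OpenCV 4.12 (cv2) and the standard library are available. Lean on these libraries where they do the work, as an engineer would, in place of code of your own. Each camera call takes 0.05 s, during which the arm holds its last target. There are 200 camera calls.

## Working session

There is one attempt and no reset: what is moved stays moved. The work goes in short steps, Python scripts to look and compute and a tool call to move; the robot and the scene stay as the last step left them, time stands still between calls to the robot, and variables do not carry over. Pictures are saved under pics/ and viewed, about 8 in all and at most 12, crops included, and the job is handed in when it is done.

Besides the shell and the picture viewer there is one more tool, called after "Call:" as a command line: name --argument value ..., lists and objects as JSON in quotes. play_rows: Moves the arm, as the interface text tells. Its arguments: {"type":"object","properties":{"commands":{"type":"array"}},"required":["commands"]}

```bash
mkdir -p pics; cat > h.py <<'E'
import numpy as np, cv2
from station import r, viewer, job, spotter
def ray(p,uv):
    d=np.array([(uv[0]-p['cx'])/p['fx'],(uv[1]-p['cy'])/p['fy'],1.]);R=np.array(p['R']);t=np.array(p['t'])
    return -R.T@t, R.T@d
def atz(p,uv,z):
    o,d=ray(p,uv); return o+d*(z-o[2])/d[2]
def proj(p,X):
    c=np.array(p['R'])@np.array(X)+np.array(p['t']); return [p['fx']*c[0]/c[2]+p['cx'],p['fy']*c[1]/c[2]+p['cy']]
def save(p,n): cv2.imwrite('pics/'+n,np.ascontiguousarray(p['image'][:,:,::-1]))
E
python3 - <<'E'
from h import *
s=r.sense();print(s['tcp_pos'],s['ee_rot'],s['gripper_width'])
for n in ['scene','side']:
    p=viewer.capture(n);save(p,n+'0.png')
    print(n,-np.array(p['R']).T@p['t'])
    for k,z in [('cup',.08),('cup_yellow',.08),('cup_teal',.08),('rack',.018),('wheel_top',.062),('turntable',.044),('knob_grip',.09),('paint_tub',.03),('brush_jar',.08)]:
        for d in spotter.find_in(k,p)[:4]:
            print(k,np.round(d['uv']),round(d['score'],2),atz(p,d['uv'],z).round(3))
E
```

```text
[ 6.24454198e-01 -2.15095055e-05  2.40176001e-01] [[-2.12403407e-03 -9.99997710e-01  2.63302232e-04]
 [-1.02419004e-04  2.63520366e-04  9.99999960e-01]
 [-9.99997739e-01  2.12400702e-03 -1.02978496e-04]] 0.998539571247463
scene [1.38203833 0.18267718 0.92253036]
cup [245. 185.] 0.9 [ 0.388 -0.236  0.08 ]
cup [287. 194.] 0.89 [ 0.392 -0.134  0.08 ]
cup [193. 196.] 0.75 [ 0.457 -0.331  0.08 ]
cup_yellow [204. 253.] 0.89 [ 0.617 -0.24   0.08 ]
cup_teal [229. 216.] 0.76 [ 0.499 -0.231  0.08 ]
cup_teal [447. 268.] 0.73 [0.527 0.232 0.08 ]
cup_teal [207. 252.] 0.2 [ 0.612 -0.235  0.08 ]
rack [229. 253.] 0.62 [ 0.547 -0.219  0.018]
wheel_top [449. 264.] 0.76 [0.498 0.237 0.062]
turntable [405. 269.] 0.92 [0.518 0.154 0.044]
knob_grip [345. 254.] 0.7 [0.553 0.034 0.09 ]
paint_tub [263. 346.] 0.95 [ 0.766 -0.068  0.03 ]
paint_tub [348. 255.] 0.7 [0.495 0.03  0.03 ]
brush_jar [230. 258.] 0.55 [ 0.615 -0.185  0.08 ]
brush_jar [246. 184.] 0.48 [ 0.384 -0.233  0.08 ]
side [-0.17160043 -0.72984938  0.82194772]
cup [337. 328.] 0.85 [ 0.37  -0.245  0.08 ]
cup [281. 376.] 0.72 [ 0.231 -0.25   0.08 ]
cup [293. 318.] 0.64 [ 0.337 -0.171  0.08 ]
cup_yellow [417. 260.] 0.73 [ 0.618 -0.239  0.08 ]
cup_teal [382. 292.] 0.95 [ 0.498 -0.245  0.08 ]
rack [371. 328.] 0.64 [ 0.459 -0.253  0.018]
wheel_top [220. 210.] 0.74 [0.487 0.222 0.062]
turntable [250. 226.] 0.93 [0.506 0.14  0.044]
knob_grip [292. 233.] 0.64 [0.507 0.004 0.09 ]
paint_tub [390. 224.] 0.76 [ 0.74  -0.081  0.03 ]
brush_jar [355. 190.] 0.84 [0.735 0.022 0.08 ]
brush_jar [291. 234.] 0.17 [0.514 0.013 0.08 ]
```

```bash
python3 - <<'E'
import cv2,numpy as np
a=cv2.imread('pics/scene0.png');b=cv2.imread('pics/side0.png')
c=np.hstack([cv2.resize(a[140:390,150:550],(800,500))]);cv2.imwrite('pics/sc.png',c)
cv2.imwrite('pics/sd.png',cv2.resize(b[150:420,170:490],(800,600),interpolation=cv2.INTER_CUBIC)[:600])
E
```

```text
(no output)
```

View pics/sc.png

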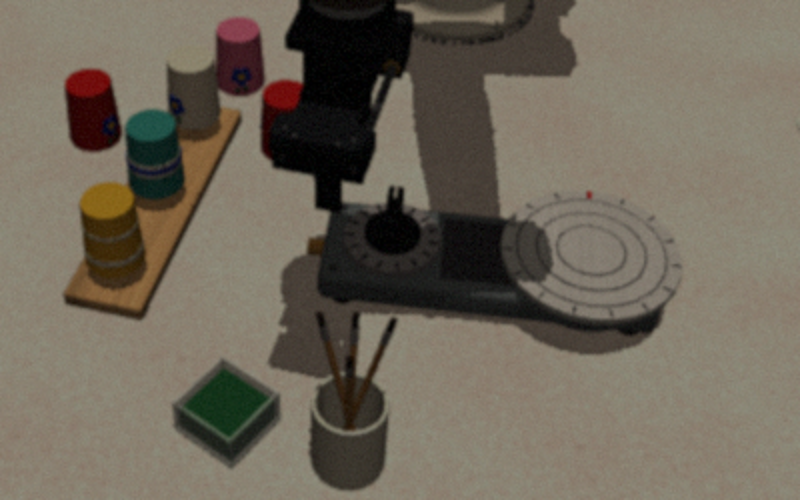

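View pics/sd.png

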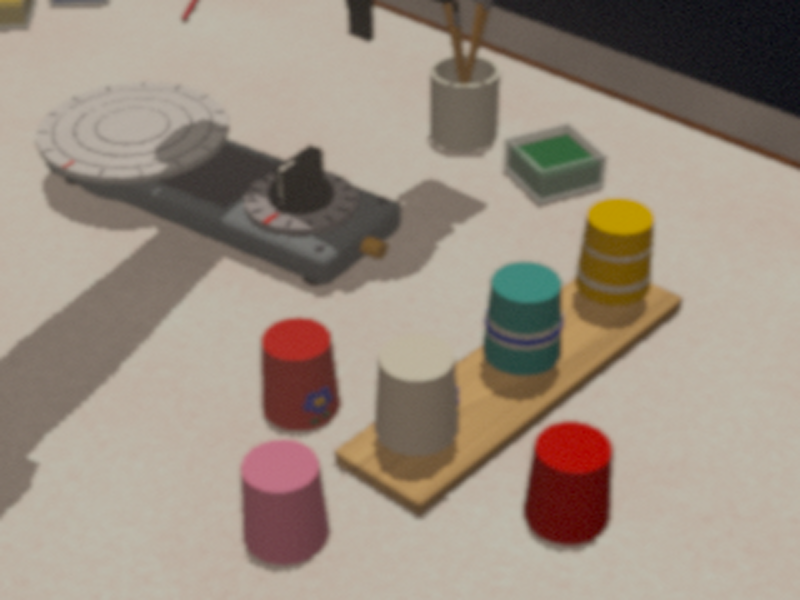

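The off-white cup is at scene px (246,186) and side px (337,328), on the -x end peg. It shows a blue flower at its left edge in scene. The look-alikes in scene px are red (197,195), dark red (291,200) and pink (270,168), all standing on the table. The teal (228,217) and yellow (206,256) cups hang on the other pegs. I choose the off-white one.

```bash
python3 - <<'E'
from h import *
from scipy.optimize import least_squares
S=viewer.capture('scene');D=viewer.capture('side')
im=S['image'];cv2.imwrite('pics/cupcrop.png',cv2.resize(im[150:225,205:305],(800,600),interpolation=cv2.INTER_CUBIC)[:,:,::-1])
def cone(c,zm):  # mouth centre xy
    a=np.linspace(0,2*np.pi,40)
    return np.vstack([np.c_[c[0]+R*np.cos(a),c[1]+R*np.sin(a),np.full(40,z)] for R,z in((.031,zm),(.0265,zm+.08))])
def box(P,c,zm):
    q=np.array([proj(P,X) for X in cone(c,zm)]);return np.r_[q.min(0),q.max(0)]
regs={}
for k in ['cup','cup_teal','cup_yellow']:
    for P,n in((S,'scene'),(D,'side')):
        for d in spotter.silhouettes(k,P)[:4]:
            v,u=np.where(d['region']);b=np.r_[u.min()-.5,v.min()-.5,u.max()+.5,v.max()+.5]
            col=im[0,0] if 0 else P['image'][d['region']].mean(0)
            for zm in ((.038,) if k!='cup' else (.038,0)):
                f=least_squares(lambda c:box(P,c,zm)-b,atz(P,d['uv'],zm+.04)[:2])
                print(k,n,np.round(d['uv']),round(d['score'],2),col.round(),zm,f.x.round(4),'res',f.fun.round(1))
for k,z in(('wheel_top',.062),('knob_grip',.09)):
    for P,n in((S,'scene'),(D,'side')):
        for d in spotter.silhouettes(k,P)[:2]:
            c=max(cv2.findContours(d['region'].astype(np.uint8),0,1)[0],key=len)[:,0]
            pts=np.array([atz(P,x,z)[:2] for x in c])
            (cx,cy),rad=cv2.minEnclosingCircle((pts*1000).astype(np.float32))
            print(k,n,d['uv'],round(d['score'],2),len(c),'circ',cx,cy,rad,'bbox',pts.min(0).round(3),pts.max(0).round(3))
E
```

```text
cup scene [193. 194.] 0.68 [63. 14. 13.] 0.038 [ 0.4447 -0.3322] res [-0.7 -0.6  0.7  0.6]
cup scene [193. 194.] 0.68 [63. 14. 13.] 0 [ 0.4028 -0.3552] res [-0.1  0.4  0.1 -0.3]
cup scene [247. 186.] 0.58 [79. 72. 61.] 0.038 [ 0.3773 -0.2385] res [-0.3 -0.2  0.3  0.1]
cup scene [247. 186.] 0.58 [79. 72. 61.] 0 [ 0.3323 -0.2573] res [ 0.3  0.8 -0.3 -0.7]
cup scene [285. 192.] 0.55 [87. 20. 18.] 0.038 [ 0.4044 -0.1258] res [-3.7 -3.   3.7  2.5]
cup scene [285. 192.] 0.55 [87. 20. 18.] 0 [ 0.3606 -0.1395] res [-3.1 -1.9  3.1  1.7]
cup side [338. 325.] 0.89 [135. 123. 106.] 0.038 [ 0.3748 -0.2393] res [ 0.3 -0.4 -0.3  0.3]
cup side [338. 325.] 0.89 [135. 123. 106.] 0 [ 0.4025 -0.2145] res [ 1.1  1.1 -1.1 -0.9]
cup side [281. 377.] 0.77 [140.  87.  95.] 0.038 [ 0.236  -0.2477] res [-1.1 -2.4  1.2  2.1]
cup side [281. 377.] 0.77 [140.  87.  95.] 0 [ 0.2566 -0.2233] res [-0.2 -0.8  0.2  0.7]
cup side [399. 366.] 0.68 [119.  22.  17.] 0.038 [ 0.3735 -0.3758] res [-1.8 -2.7  1.7  2.3]
cup side [399. 366.] 0.68 [119.  22.  17.] 0 [ 0.4011 -0.358 ] res [-0.8 -1.1  0.8  1. ]
cup side [292. 319.]
[... 772 characters left out ...]
.] 0.77 [132. 104.  26.] 0.038 [ 0.6139 -0.2401] res [-0.2 -0.2  0.2  0.2]
cup_yellow side [251. 230.] 0.71 [112. 105.  99.] 0.038 [0.4613 0.0692] res [ 56.4  26.1 -58.5 -19.8]
wheel_top scene [446.5, 266.8] 0.77 224 circ 505.7017517089844 232.28778076171875 94.40560913085938 bbox [0.411 0.139] [0.6   0.316]
wheel_top side [223.6, 209.6] 0.94 181 circ 494.7398986816406 222.8822784423828 96.67350769042969 bbox [0.401 0.127] [0.589 0.315]
knob_grip scene [345.4, 254.5] 0.58 91 circ 539.6509399414062 37.79329299926758 48.568668365478516 bbox [0.492 0.008] [0.588 0.065]
knob_grip side [290.8, 231.9] 0.93 81 circ 513.5166015625 10.339089393615723 54.485595703125 bbox [ 0.464 -0.033] [0.559 0.048]
```

View pics/cupcrop.png

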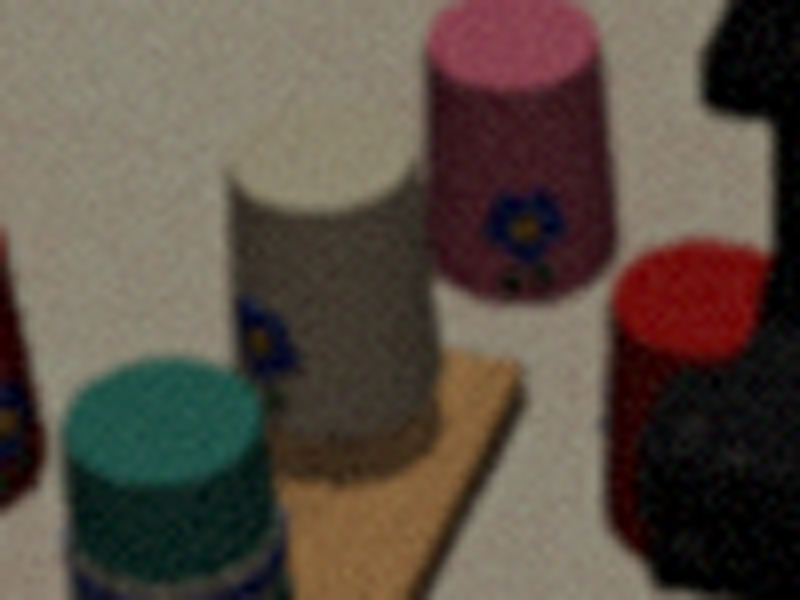

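The crop confirms it: off-white, one blue flower, hanging over the board. Its mouth centre is (0.376, -0.239), and the two cameras agree to 3 mm. Moving above it.

Call:
play_rows --commands '[{"fingers": -1, "tx": 0, "ty": 0.331, "tz": -0.319, "ax": 0, "ay": 0, "az": 0}, {"fingers": -1, "tx": 0, "ty": 0.331, "tz": -0.319, "ax": 0, "ay": 0, "az": 0}, {"fingers": -1, "tx": 0, "ty": 0.331, "tz": -0.319, "ax": 0, "ay": 0, "az": 0}, {"fingers": -1, "tx": 0, "ty": 0.331, "tz": -0.319, "ax": 0, "ay": 0, "az": 0}, {"fingers": -1, "tx": 0, "ty": 0.331, "tz": -0.319, "ax": 0, "ay": 0, "az": 0}]'

```text
time_s: 2.02
tcp_pos: [0.4734, -0.1455, 0.2414]
ee_rot: [[0.0, -1.0, -0.001], [-0.0, -0.001, 1.0], [-1.0, -0.0, -0.0]]
wrist_force: [0.6, -0.7, 0.6]
gripper_width: 0.998
```

Call:
play_rows --commands '[{"fingers": -1, "tx": 0, "ty": 0.13, "tz": -0.125, "ax": 0, "ay": 0, "az": 0}, {"fingers": -1, "tx": 0, "ty": 0.13, "tz": -0.125, "ax": 0, "ay": 0, "az": 0}, {"fingers": -1, "tx": 0, "ty": 0.13, "tz": -0.125, "ax": 0, "ay": 0, "az": 0}, {"fingers": -1, "tx": 0, "ty": 0.13, "tz": -0.125, "ax": 0, "ay": 0, "az": 0}, {"fingers": -1, "tx": 0, "ty": 0.13, "tz": -0.125, "ax": 0, "ay": 0, "az": 0}]'

```text
time_s: 2.43
tcp_pos: [0.3754, -0.2397, 0.2417]
ee_rot: [[0.001, -1.0, 0.004], [-0.0, 0.004, 1.0], [-1.0, -0.001, -0.0]]
wrist_force: [0.8, 0.3, -0.5]
gripper_width: 1.001
```

```bash
cat >> h.py <<'E'
def wproj(p,X,s):
    q=np.array(s['ee_rot']).T@(np.array(X)-s['tcp_pos']);M=np.linalg.inv(np.array(p['mount']));c=M[:3,:3]@q+M[:3,3]
    th=np.arctan2(np.hypot(c[0],c[1]),c[2]);n=np.hypot(c[0],c[1])+1e-12
    return [p['cx']+p['fx']*th*c[0]/n,p['cy']+p['fy']*th*c[1]/n]
def watz(p,uv,z,s):
    a=(uv[0]-p['cx'])/p['fx'];b=(uv[1]-p['cy'])/p['fy'];th=np.hypot(a,b)+1e-12
    d=np.array([a/th*np.sin(th),b/th*np.sin(th),np.cos(th)]);M=np.array(p['mount']);R=np.array(s['ee_rot'])
    d=R@M[:3,:3]@d;o=R@M[:3,3]+np.array(s['tcp_pos']);return o+d*(z-o[2])/d[2]
E
python3 - <<'E'
from h import *
from scipy.optimize import least_squares
s=r.sense();W=viewer.capture('wrist');print(s['tcp_pos'],W['fx'],W['cx'],W['cy'],np.round(W['mount'],3).tolist())
im=W['image'][:,:,::-1].copy()
a=np.linspace(0,2*np.pi,60)
for z,R in((.118,.0265),(.038,.031)):
    for t in a:
        u=wproj(W,[.376+R*np.cos(t),-.239+R*np.sin(t),z],s);cv2.circle(im,tuple(int(round(x)) for x in u),1,(0,255,0),-1)
cv2.imwrite('pics/w1.png',im)
for d in spotter.silhouettes('cup',W)[:3]:print(d['uv'],d['score'],watz(W,d['uv'],.1,s))
E
```

```text
[ 0.37541345 -0.23969714  0.24167   ] 371.64829954431775 321.5522618061373 236.64282918117075 [[-0.0, -0.281, 0.96, -0.143], [1.0, 0.001, 0.0, -0.001], [-0.001, 0.96, 0.281, -0.077], [0.0, 0.0, 0.0, 1.0]]
[321.0, 225.4] 0.97 [ 0.37652487 -0.24259614  0.1       ]
[441.0, 230.9] 0.85 [ 0.27777744 -0.23793632  0.1       ]
[330.0, 301.1] 0.62 [ 0.36912541 -0.17620805  0.1       ]
```

View pics/w1.png

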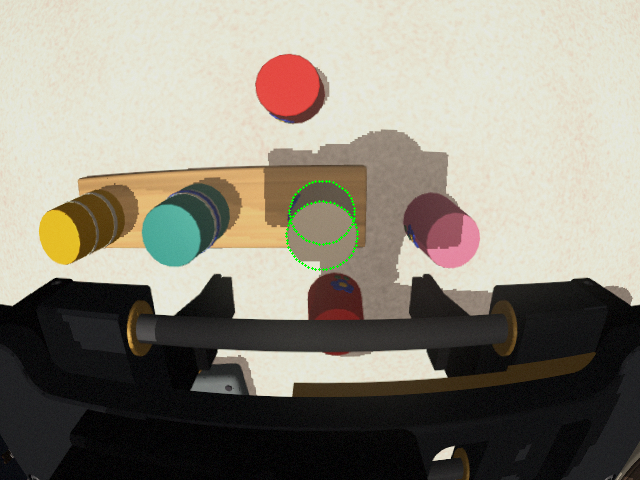

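The overlay matches the cup's outlines at px (322,225), so the measurement holds. Descending.

Call:
play_rows --commands '[{"fingers": -1, "tx": 0.05, "ty": 0, "tz": 0, "ax": 0, "ay": 0, "az": 0}, {"fingers": -1, "tx": 0.1, "ty": 0, "tz": 0, "ax": 0, "ay": 0, "az": 0}, {"fingers": -1, "tx": 0.15, "ty": 0, "tz": 0, "ax": 0, "ay": 0, "az": 0}, {"fingers": -1, "tx": 0.18, "ty": 0, "tz": 0, "ax": 0, "ay": 0, "az": 0}, {"fingers": -1, "tx": 0.198, "ty": 0, "tz": 0, "ax": 0, "ay": 0, "az": 0}]'

```text
time_s: 2.95
tcp_pos: [0.377, -0.2369, 0.0897]
ee_rot: [[-0.005, -1.0, -0.002], [0.001, -0.002, 1.0], [-1.0, 0.005, 0.001]]
wrist_force: [-0.7, -0.0, 0.3]
gripper_width: 0.997
```

Call:
play_rows --commands '[{"fingers": -0.3, "tx": 0, "ty": 0, "tz": 0, "ax": 0, "ay": 0, "az": 0}, {"fingers": 0, "tx": 0, "ty": 0, "tz": 0, "ax": 0, "ay": 0, "az": 0}, {"fingers": 1, "tx": 0, "ty": 0, "tz": 0, "ax": 0, "ay": 0, "az": 0}, {"fingers": 1, "tx": 0, "ty": 0, "tz": 0, "ax": 0, "ay": 0, "az": 0}, {"fingers": 1, "tx": 0, "ty": 0, "tz": 0, "ax": 0, "ay": 0, "az": 0}]'

```text
time_s: 3.37
tcp_pos: [0.3781, -0.2382, 0.0938]
ee_rot: [[0.002, -1.0, -0.0], [-0.0, -0.0, 1.0], [-1.0, -0.002, -0.0]]
wrist_force: [-0.7, -0.3, -0.5]
gripper_width: 0.704
```

Call:
play_rows --commands '[{"fingers": 1, "tx": 0, "ty": 0, "tz": 0, "ax": 0, "ay": 0, "az": 0}, {"fingers": 1, "tx": 0, "ty": 0, "tz": 0, "ax": 0, "ay": 0, "az": 0}, {"fingers": 1, "tx": 0, "ty": 0, "tz": 0, "ax": 0, "ay": 0, "az": 0}, {"fingers": 1, "tx": 0, "ty": 0, "tz": 0, "ax": 0, "ay": 0, "az": 0}]'

```text
time_s: 3.7
tcp_pos: [0.3775, -0.2384, 0.0935]
ee_rot: [[0.0, -1.0, -0.0], [-0.0, -0.0, 1.0], [-1.0, -0.0, -0.0]]
wrist_force: [-1.7, 1.8, 6.5]
gripper_width: 0.655
```

Call:
play_rows --commands '[{"fingers": 1, "tx": -0.015, "ty": 0, "tz": 0, "ax": 0, "ay": 0, "az": 0}, {"fingers": 1, "tx": -0.05, "ty": 0, "tz": 0, "ax": 0, "ay": 0, "az": 0}, {"fingers": 1, "tx": -0.09, "ty": 0, "tz": 0, "ax": 0, "ay": 0, "az": 0}, {"fingers": 1, "tx": -0.13, "ty": 0, "tz": 0, "ax": 0, "ay": 0, "az": 0}, {"fingers": 1, "tx": -0.165, "ty": 0, "tz": 0, "ax": 0, "ay": 0, "az": 0}]'

```text
time_s: 4.12
tcp_pos: [0.3774, -0.2383, 0.218]
ee_rot: [[0.001, -1.0, 0.0], [-0.0, 0.0, 1.0], [-1.0, -0.001, -0.0]]
wrist_force: [0.5, -0.2, -2.6]
gripper_width: 0.657
```

```bash
python3 - <<'E'
from h import *
from scipy.optimize import least_squares
S=viewer.capture('scene');D=viewer.capture('side');s=r.sense();print(s['tcp_pos'],s['wrist_force'],s['gripper_width'])
save(S,'s2.png');save(D,'d2.png')
a=np.linspace(0,2*np.pi,120)
def hull(P,c):
    pts=np.vstack([[proj(P,[c[0]+.09*np.cos(t),c[1]+.09*np.sin(t),z]) for t in a] for z in(.062,.052)])
    return np.r_[pts.min(0),pts.max(0)],pts
for P,n in((S,'scene'),(D,'side')):
    d=spotter.silhouettes('wheel_top',P)[0];v,u=np.where(d['region']);b=np.r_[u.min()-.5,v.min()-.5,u.max()+.5,v.max()+.5]
    f=least_squares(lambda c:hull(P,c)[0]-b,[.5,.225]);print(n,d['score'],f.x.round(4),f.fun.round(1))
    # bright-plate ellipse overlay
    im=P['image'][:,:,::-1].copy();k=f.x
    big=cv2.resize(im,None,fx=2,fy=2,interpolation=cv2.INTER_CUBIC)
    for c,R,z,col in((k,.09,.062,(0,255,0)),(k,.003,.062,(0,0,255)),(k-[0,.2],.05,.054,(0,255,0)),(k-[0,.2],.003,.101,(0,0,255))):
        for t in a:
            q=np.array(proj(P,[c[0]+R*np.cos(t),c[1]+R*np.sin(t),z]))*2+.5;cv2.circle(big,tuple(q.astype(int)),0,col,-1)
    u,v=np.array(proj(P,[k[0],k[1]-.1,.05]))*2
    cv2.imwrite(f'pics/o_{n}.png',big[int(v)-150:int(v)+150,int(u)-200:int(u)+200])
x=cv2.imread('pics/o_scene.png');y=cv2.imread('pics/o_side.png')
cv2.imwrite('pics/o.png',np.vstack([x,y]))
cv2.imwrite('pics/o.png',cv2.resize(np.hstack([x,y]),(800,300)))
E
```

```text
[ 0.38021046 -0.23924348  0.22083001] [ 0.70492873 -1.09987531 -1.82682568] 0.6563156338859568
scene 0.69 [0.501  0.2288] [-0.3 -0.6  0.3  0.5]
side 0.87 [0.5011 0.2261] [-0.9 -0.4  0.9  0.2]
```

View pics/o.png

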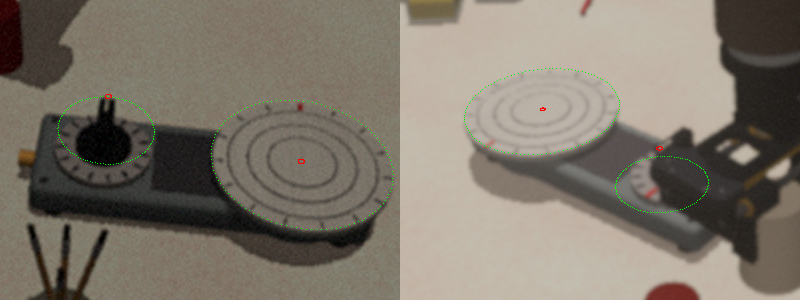

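The wheel centre (0.501, 0.2275) agrees to 3 mm between views and its overlay fits. The housing is slightly yawed, because the plate overlay is off, so I'll measure the knob separately. The cup is held (about 1.8 N).

Call:
play_rows --commands '[{"fingers": 1, "tx": 0, "ty": -0.012, "tz": 0.045, "ax": 0, "ay": 0, "az": 0}, {"fingers": 1, "tx": 0, "ty": -0.026, "tz": 0.098, "ax": 0, "ay": 0, "az": 0}, {"fingers": 1, "tx": 0, "ty": -0.04, "tz": 0.15, "ax": 0, "ay": 0, "az": 0}, {"fingers": 1, "tx": 0, "ty": -0.054, "tz": 0.203, "ax": 0, "ay": 0, "az": 0}, {"fingers": 1, "tx": 0, "ty": -0.068, "tz": 0.255, "ax": 0, "ay": 0, "az": 0}]'

```text
time_s: 4.73
tcp_pos: [0.4272, -0.0454, 0.2146]
ee_rot: [[-0.004, -1.0, 0.001], [-0.0, 0.001, 1.0], [-1.0, 0.004, -0.0]]
wrist_force: [1.3, -2.0, -1.2]
gripper_width: 0.657
```

Call:
play_rows --commands '[{"fingers": 1, "tx": 0, "ty": -0.014, "tz": 0.053, "ax": 0, "ay": 0, "az": 0}, {"fingers": 1, "tx": 0, "ty": -0.028, "tz": 0.105, "ax": 0, "ay": 0, "az": 0}, {"fingers": 1, "tx": 0, "ty": -0.042, "tz": 0.158, "ax": 0, "ay": 0, "az": 0}, {"fingers": 1, "tx": 0, "ty": -0.056, "tz": 0.21, "ax": 0, "ay": 0, "az": 0}, {"fingers": 1, "tx": 0, "ty": -0.068, "tz": 0.255, "ax": 0, "ay": 0, "az": 0}]'

```text
time_s: 5.15
tcp_pos: [0.4787, 0.1463, 0.2142]
ee_rot: [[-0.003, -1.0, -0.001], [-0.002, -0.001, 1.0], [-1.0, 0.003, -0.002]]
wrist_force: [0.8, -0.8, -0.8]
gripper_width: 0.653
```

Call:
play_rows --commands '[{"fingers": 1, "tx": 0, "ty": -0.013, "tz": 0.05, "ax": 0, "ay": 0, "az": 0}, {"fingers": 1, "tx": 0, "ty": -0.022, "tz": 0.085, "ax": 0, "ay": 0, "az": 0}, {"fingers": 1, "tx": 0, "ty": -0.029, "tz": 0.111, "ax": 0, "ay": 0, "az": 0}, {"fingers": 1, "tx": 0, "ty": -0.029, "tz": 0.111, "ax": 0, "ay": 0, "az": 0}, {"fingers": 1, "tx": 0, "ty": -0.029, "tz": 0.111, "ax": 0, "ay": 0, "az": 0}]'

```text
time_s: 5.57
tcp_pos: [0.5002, 0.2277, 0.2137]
ee_rot: [[-0.004, -1.0, -0.001], [-0.003, -0.001, 1.0], [-1.0, 0.004, -0.003]]
wrist_force: [-0.2, -0.7, -2.2]
gripper_width: 0.652
```

```bash
python3 - <<'E'
from h import *
s=r.sense();print(s['tcp_pos'],s['wrist_force'],s['gripper_width'],s['joints'])
W=viewer.capture('wrist');save(W,'w2.png')
S=viewer.capture('scene');D=viewer.capture('side')
for P,n in((S,'scene'),(D,'side')):
    d=spotter.silhouettes('cup',P)
    for q in d[:4]:print(n,q['uv'],q['score'])
    print('expect cup',proj(P,[s['tcp_pos'][0],s['tcp_pos'][1],s['tcp_pos'][2]-.015]))
im=D['image'];u,v=map(int,proj(D,[.51,.12,.08]))
a=cv2.resize(im[v-75:v+75,u-100:u+100],(800,600),interpolation=cv2.INTER_CUBIC)[:,:,::-1]
cv2.imwrite('pics/d3.png',a);print('crop origin',u-100,v-75)
for k in ('knob_grip',):
  for P in(D,S):
    for q in spotter.find_in(k,P)[:2]:print(k,q['uv'],q['score'],atz(P,q['uv'],.085))
E
```

```text
[0.50022689 0.22773524 0.21370756] [-0.19966223 -0.66678981 -2.23265118] 0.6524407366474368 [ 4.13576920e+01  1.61415549e+01 -1.24177499e+01 -4.72480173e-02
 -6.17422445e+01 -4.12731362e+01]
scene [291.8, 202.3] 0.83
scene [193.4, 197.3] 0.74
scene [269.5, 170.3] 0.57
scene [407.3, 268.7] 0.37
expect cup [np.float64(456.08449198976933), np.float64(212.48723876628415)]
side [218.5, 157.3] 0.65
side [291.8, 317.9] 0.62
side [397.9, 362.6] 0.59
side [282.6, 373.9] 0.56
expect cup [np.float64(215.3900410736528), np.float64(154.51909744658653)]
crop origin 156 140
knob_grip [293.0, 231.5] 0.96 [0.51747941 0.01070474 0.085     ]
knob_grip [221.0, 207.6] 0.16 [0.47386853 0.1978408  0.085     ]
knob_grip [343.5, 252.8] 0.68 [0.54642798 0.02961659 0.085     ]
```

View pics/d3.png

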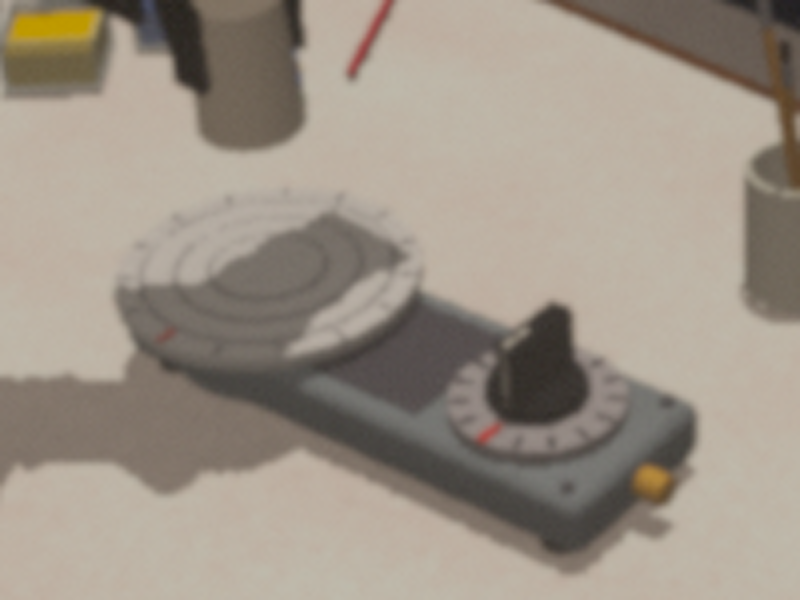

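The cup hangs upright in the jaws, centred over the wheel. The knob is at home, with its line at the red tick (side crop px (490,433)). Lowering.

Call:
play_rows --commands '[{"fingers": 1, "tx": 0.04, "ty": 0, "tz": 0, "ax": 0, "ay": 0, "az": 0}, {"fingers": 1, "tx": 0.08, "ty": 0, "tz": 0, "ax": 0, "ay": 0, "az": 0}, {"fingers": 1, "tx": 0.107, "ty": 0, "tz": 0, "ax": 0, "ay": 0, "az": 0}, {"fingers": 1, "tx": 0.115, "ty": 0, "tz": 0, "ax": 0, "ay": 0, "az": 0}, {"fingers": 1, "tx": 0.115, "ty": 0, "tz": 0, "ax": 0, "ay": 0, "az": 0}]'

```text
time_s: 6.33
tcp_pos: [0.5005, 0.2264, 0.1288]
ee_rot: [[-0.003, -1.0, 0.001], [-0.002, 0.001, 1.0], [-1.0, 0.003, -0.002]]
wrist_force: [-0.1, 0.9, -1.8]
gripper_width: 0.654
```

Call:
play_rows --commands '[{"fingers": 1, "tx": 0.0, "ty": 0, "tz": 0, "ax": 0, "ay": 0, "az": 0}, {"fingers": 1, "tx": 0, "ty": 0, "tz": 0, "ax": 0, "ay": 0, "az": 0}]'

```text
time_s: 6.5
tcp_pos: [0.5024, 0.2281, 0.1321]
ee_rot: [[0.003, -1.0, -0.0], [0.002, -0.0, 1.0], [-1.0, -0.003, 0.002]]
wrist_force: [0.3, -0.2, -1.6]
gripper_width: 0.654
```

Call:
play_rows --commands '[{"fingers": 1, "tx": 0.004, "ty": 0, "tz": 0, "ax": 0, "ay": 0, "az": 0}, {"fingers": 1, "tx": 0.008, "ty": 0, "tz": 0, "ax": 0, "ay": 0, "az": 0}, {"fingers": 1, "tx": 0.01, "ty": 0, "tz": 0, "ax": 0, "ay": 0, "az": 0}, {"fingers": 1, "tx": 0.01, "ty": 0, "tz": 0, "ax": 0, "ay": 0, "az": 0}]'

```text
time_s: 6.83
tcp_pos: [0.501, 0.2274, 0.1226]
ee_rot: [[-0.0, -1.0, 0.0], [-0.0, 0.0, 1.0], [-1.0, 0.0, -0.0]]
wrist_force: [-0.1, 0.6, -2.2]
gripper_width: 0.652
```

Call:
play_rows --commands '[{"fingers": 1, "tx": 0.0015, "ty": 0, "tz": 0, "ax": 0, "ay": 0, "az": 0}, {"fingers": 1, "tx": 0.0025, "ty": 0, "tz": 0, "ax": 0, "ay": 0, "az": 0}, {"fingers": 1, "tx": 0.0035, "ty": 0, "tz": 0, "ax": 0, "ay": 0, "az": 0}, {"fingers": 1, "tx": 0.0035, "ty": 0, "tz": 0, "ax": 0, "ay": 0, "az": 0}]'

```text
time_s: 7.17
tcp_pos: [0.5012, 0.2274, 0.12]
ee_rot: [[-0.0, -1.0, 0.0], [-0.0, 0.0, 1.0], [-1.0, 0.0, -0.0]]
wrist_force: [-0.3, -0.9, -1.7]
gripper_width: 0.655
```

Call:
play_rows --commands '[{"fingers": 1, "tx": 0.001, "ty": 0, "tz": 0, "ax": 0, "ay": 0, "az": 0}, {"fingers": 1, "tx": 0.0015, "ty": 0, "tz": 0, "ax": 0, "ay": 0, "az": 0}, {"fingers": 1, "tx": 0.0015, "ty": 0, "tz": 0, "ax": 0, "ay": 0, "az": 0}]'

```text
time_s: 7.42
tcp_pos: [0.5012, 0.2274, 0.1189]
ee_rot: [[-0.0, -1.0, -0.0], [-0.0, -0.0, 1.0], [-1.0, 0.0, -0.0]]
wrist_force: [0.6, -0.2, -2.4]
gripper_width: 0.653
```

Call:
play_rows --commands '[{"fingers": 1, "tx": 0.001, "ty": 0, "tz": 0, "ax": 0, "ay": 0, "az": 0}, {"fingers": 1, "tx": 0.0015, "ty": 0, "tz": 0, "ax": 0, "ay": 0, "az": 0}, {"fingers": 1, "tx": 0.0015, "ty": 0, "tz": 0, "ax": 0, "ay": 0, "az": 0}]'

```text
time_s: 7.67
tcp_pos: [0.5013, 0.2275, 0.1181]
ee_rot: [[0.0, -1.0, -0.0], [0.0, -0.0, 1.0], [-1.0, -0.0, 0.0]]
wrist_force: [0.7, -0.2, -0.9]
gripper_width: 0.656
```

Call:
play_rows --commands '[{"fingers": 1, "tx": 0.0007, "ty": 0, "tz": 0, "ax": 0, "ay": 0, "az": 0}, {"fingers": 1, "tx": 0.0007, "ty": 0, "tz": 0, "ax": 0, "ay": 0, "az": 0}, {"fingers": 1, "tx": 0.0007, "ty": 0, "tz": 0, "ax": 0, "ay": 0, "az": 0}]'

```text
time_s: 7.92
tcp_pos: [0.5014, 0.2276, 0.1179]
ee_rot: [[0.001, -1.0, -0.0], [0.0, -0.0, 1.0], [-1.0, -0.001, 0.0]]
wrist_force: [-1.1, 0.1, 2.9]
gripper_width: 0.656
```

Contact: the force went from -2 to +2.9 N. Opening slowly, then rising.

Call:
play_rows --commands '[{"fingers": -0.4, "tx": 0, "ty": 0, "tz": 0, "ax": 0, "ay": 0, "az": 0}, {"fingers": -0.5, "tx": 0, "ty": 0, "tz": 0, "ax": 0, "ay": 0, "az": 0}, {"fingers": -0.7, "tx": 0, "ty": 0, "tz": 0, "ax": 0, "ay": 0, "az": 0}, {"fingers": -1, "tx": 0, "ty": 0, "tz": 0, "ax": 0, "ay": 0, "az": 0}, {"fingers": -1, "tx": 0, "ty": 0, "tz": 0, "ax": 0, "ay": 0, "az": 0}]'

```text
time_s: 8.33
tcp_pos: [0.5012, 0.2274, 0.1172]
ee_rot: [[-0.0, -1.0, -0.0], [-0.0, -0.0, 1.0], [-1.0, 0.0, -0.0]]
wrist_force: [-0.2, 0.5, -0.5]
gripper_width: 0.895
```

Call:
play_rows --commands '[{"fingers": -1, "tx": 0, "ty": 0, "tz": 0, "ax": 0, "ay": 0, "az": 0}, {"fingers": -1, "tx": -0.03, "ty": 0, "tz": 0, "ax": 0, "ay": 0, "az": 0}, {"fingers": -1, "tx": -0.08, "ty": 0, "tz": 0, "ax": 0, "ay": 0, "az": 0}, {"fingers": -1, "tx": -0.13, "ty": 0, "tz": 0, "ax": 0, "ay": 0, "az": 0}, {"fingers": -1, "tx": -0.16, "ty": 0, "tz": 0, "ax": 0, "ay": 0, "az": 0}]'

```text
time_s: 8.75
tcp_pos: [0.5025, 0.228, 0.2415]
ee_rot: [[0.005, -1.0, -0.001], [0.002, -0.001, 1.0], [-1.0, -0.005, 0.002]]
wrist_force: [0.8, 0.6, 0.2]
gripper_width: 0.997
```

```bash
python3 - <<'E'
from h import *
s=r.sense();print(s['tcp_pos'],s['wrist_force'],s['gripper_width'])
S=viewer.capture('scene');D=viewer.capture('side');W=viewer.capture('wrist')
from scipy.optimize import least_squares
a=np.linspace(0,2*np.pi,60)
def box(P,c,zm):
    q=np.array([proj(P,[c[0]+R*np.cos(t),c[1]+R*np.sin(t),z]) for R,z in((.031,zm),(.0265,zm+.08)) for t in a]);return np.r_[q.min(0),q.max(0)]
for P,n in((S,'scene'),(D,'side')):
    for q in spotter.silhouettes('cup',P)[:5]:
        c=atz(P,q['uv'],.1)
        if np.hypot(*(c[:2]-[.501,.2275]))<.08:
            v,u=np.where(q['region']);f=least_squares(lambda c:box(P,c,.062)-np.r_[u.min()-.5,v.min()-.5,u.max()+.5,v.max()+.5],[.5,.22]);print(n,q['score'],f.x,f.fun.round(1))
# dividing plate: fit yaw & knob centre by overlay
def ov(P,yaw):
    big=cv2.resize(P['image'],None,fx=3,fy=3,interpolation=cv2.INTER_CUBIC)[:,:,::-1].copy()
    u=np.array([np.sin(yaw),-np.cos(yaw)]);k=np.array([.501,.2275])+.2*u;e=np.array([-np.cos(yaw),-np.sin(yaw)])
    def dot(X,col):
        q=np.array(proj(P,X))*3+1;cv2.circle(big,tuple(q.astype(int)),1,col,-1)
    for t in a:dot([k[0]+.05*np.cos(t),k[1]+.05*np.sin(t),.054],(0,255,0));dot([k[0]+.029*np.cos(t),k[1]+.029*np.sin(t),.064],(255,255,0))
    for b in np.linspace(-.026,.026,12):
        for w in(-.008,.008):
            X=k+e*b+w*u;dot([*X,.101],(0,255,255))
    for b in(.03,.035,.04,.045,.05):dot([*(k+e*b),.054],(255,0,255))
    c=(np.array(proj(P,[*k,.075]))*3).astype(int);return k,big[c[1]-150:c[1]+150,c[0]-200:c[0]+200]
for n,y in(('a',.1),('b',.2)):
    k,x=ov(S,y);k,z=ov(D,y);print(y,k)
    cv2.imwrite(f'pics/k{n}.png',np.hstack([x,z]))
cv2.imwrite('pics/k.png',np.vstack([cv2.imread('pics/ka.png'),cv2.imread('pics/kb.png')]))
save(W,'w3.png')
for q in spotter.silhouettes('knob_grip',W)[:2]:print(q['uv'],q['score'],watz(W,q['uv'],.09,s))
E
```

```text
[0.5025082  0.22800208 0.24148712] [0.78668376 0.55100839 0.22566789] 0.9972687861008932
side 0.86 [0.50362903 0.2297275 ] [-1.1 -0.5  1.1  0.4]
0.1 [0.52096668 0.02849917]
0.2 [0.54073387 0.03148668]
[335.4, 181.7] 0.74 [0.4928756  0.19194171 0.09      ]
[297.0, 12.5] 0.73 [0.52337803 0.05416485 0.09      ]
```

View pics/k.png

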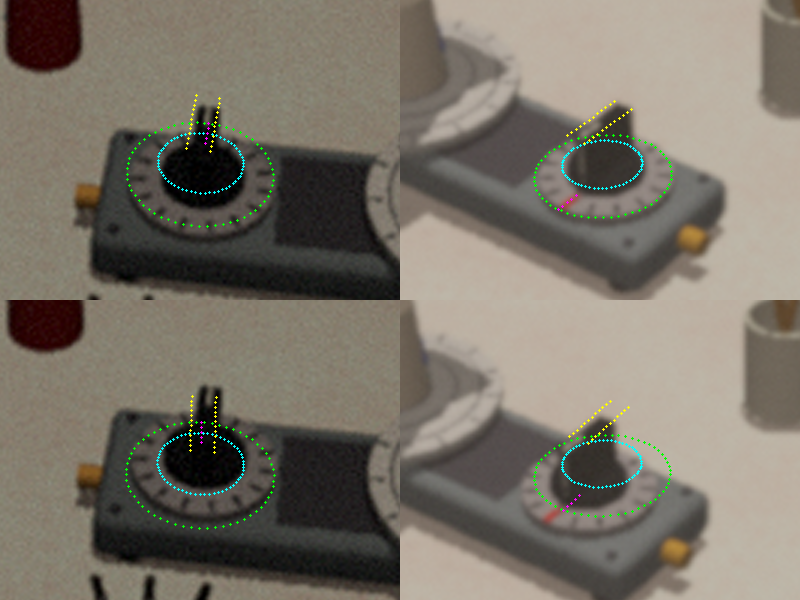

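Call:
play_rows --commands '[{"fingers": -1, "tx": 0, "ty": -0.006, "tz": -0.053, "ax": -0.039, "ay": 0, "az": 0}, {"fingers": -1, "tx": 0, "ty": -0.012, "tz": -0.106, "ax": -0.078, "ay": 0, "az": 0}, {"fingers": -1, "tx": 0, "ty": -0.018, "tz": -0.159, "ax": -0.117, "ay": 0, "az": 0}, {"fingers": -1, "tx": 0, "ty": -0.025, "tz": -0.212, "ax": -0.156, "ay": 0, "az": 0}, {"fingers": -1, "tx": 0, "ty": -0.031, "tz": -0.265, "ax": -0.195, "ay": 0, "az": 0}]'

```text
time_s: 9.47
tcp_pos: [0.5228, 0.0361, 0.2358]
ee_rot: [[-0.003, -0.835, -0.551], [-0.001, -0.551, 0.835], [-1.0, 0.003, 0.001]]
wrist_force: [-0.2, 0.0, -0.4]
gripper_width: 0.999
```

Call:
play_rows --commands '[{"fingers": -1, "tx": 0, "ty": 0, "tz": 0, "ax": -0.039, "ay": 0, "az": 0}, {"fingers": -1, "tx": 0, "ty": 0, "tz": 0, "ax": -0.078, "ay": 0, "az": 0}, {"fingers": -1, "tx": 0, "ty": 0, "tz": 0, "ax": -0.117, "ay": 0, "az": 0}, {"fingers": -1, "tx": 0, "ty": 0, "tz": 0, "ax": -0.156, "ay": 0, "az": 0}, {"fingers": -1, "tx": 0, "ty": 0, "tz": 0, "ax": -0.195, "ay": 0, "az": 0}]'

```text
time_s: 9.88
tcp_pos: [0.5229, 0.0374, 0.2356]
ee_rot: [[-0.003, -0.367, -0.93], [-0.001, -0.93, 0.367], [-1.0, 0.002, 0.003]]
wrist_force: [0.4, 0.2, -0.4]
gripper_width: 1.0
```

Call:
play_rows --commands '[{"fingers": -1, "tx": 0, "ty": 0, "tz": 0, "ax": -0.039, "ay": 0, "az": 0}, {"fingers": -1, "tx": 0, "ty": 0, "tz": 0, "ax": -0.078, "ay": 0, "az": 0}, {"fingers": -1, "tx": 0, "ty": 0, "tz": 0, "ax": -0.117, "ay": 0, "az": 0}, {"fingers": -1, "tx": 0, "ty": 0, "tz": 0, "ax": -0.149, "ay": 0, "az": 0}, {"fingers": -1, "tx": 0, "ty": 0, "tz": 0, "ax": -0.149, "ay": 0, "az": 0}]'

```text
time_s: 10.3
tcp_pos: [0.5229, 0.0377, 0.2357]
ee_rot: [[-0.003, 0.089, -0.996], [-0.001, -0.996, -0.089], [-1.0, 0.001, 0.003]]
wrist_force: [-1.0, -0.2, -0.2]
gripper_width: 0.998
```

```bash
cat > ov.py <<'E'
from h import *
import sys
k=np.array([float(sys.argv[1]),float(sys.argv[2])]);yaw=float(sys.argv[3]);name=sys.argv[4];th=float(sys.argv[5]) if len(sys.argv)>5 else 0
s=r.sense();print(s['tcp_pos'],np.round(s['ee_rot'],3).tolist(),np.round(s['joints'],1))
W=viewer.capture('wrist');F=2
big=cv2.resize(W['image'],None,fx=F,fy=F,interpolation=cv2.INTER_CUBIC)[:,:,::-1].copy();raw=big.copy()
def dot(X,col):
    q=np.array(wproj(W,X,s))*F+.5;cv2.circle(big,tuple(q.round().astype(int)),1,col,-1)
R=lambda y:np.array([[np.cos(y),-np.sin(y)],[np.sin(y),np.cos(y)]])
for t in np.linspace(0,2*np.pi,90):
    for rad,z,c in((.05,.054,(0,255,0)),(.029,.064,(255,255,0))):dot([*(k+rad*np.array([np.cos(t),np.sin(t)])),z],c)
for b in np.linspace(-.026,.026,14):
    for w in(-.008,.008):dot([*(k+R(yaw-th)@[b,w]),.101],(0,255,255))
for b in np.linspace(.03,.05,6):dot([*(k+R(yaw)@[-b,0]),.054],(255,0,255))
c=(np.array(wproj(W,[*k,.08],s))*F).astype(int);y0=max(0,c[1]-200);x0=max(0,c[0]-200)
cv2.imwrite('pics/'+name,np.hstack([big[y0:y0+400,x0:x0+400],raw[y0:y0+400,x0:x0+400]]));print(x0,y0,proj and c)
for q in spotter.silhouettes('knob_grip',W)[:2]:
    m=q['region'].astype(np.uint8);print(q['uv'],q['score'],watz(W,q['uv'],.085,s).round(4))
E
python3 ov.py .5255 .0295 .12 k1.png
```

```text
[0.52289602 0.03771314 0.23565319] [[-0.003, 0.089, -0.996], [-0.001, -0.996, -0.089], [-1.0, 0.001, 0.003]] [ 21.9  12.6 -14.   -0.  -63.7  73.2]
463 245 [663 445]
[328.8, 218.2] 0.85 [0.5303 0.0324 0.085 ]
```

View pics/k1.png

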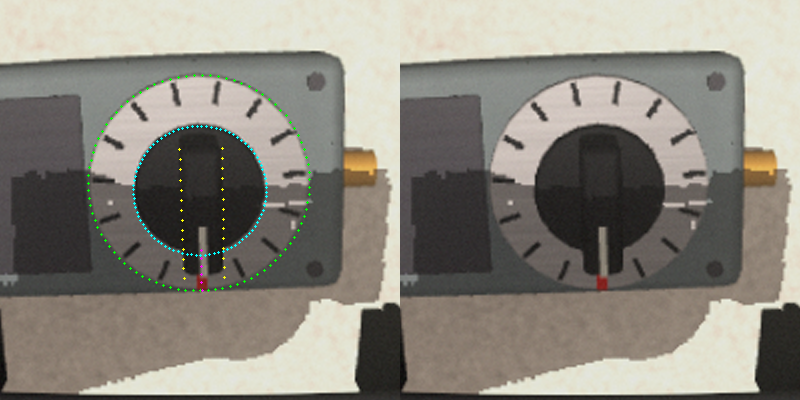

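The overlay fits the plate, bar and home tick within about 1 mm. That puts the knob at (0.526, 0.0295) with yaw 0.12, still at home. Aligning and descending part way.

Call:
play_rows --commands '[{"fingers": -1, "tx": 0, "ty": 0.0113, "tz": -0.003, "ax": -0.0097, "ay": 0, "az": 0}, {"fingers": -1, "tx": 0.05, "ty": 0.0113, "tz": -0.003, "ax": -0.0097, "ay": 0, "az": 0}, {"fingers": -1, "tx": 0.1, "ty": 0.0113, "tz": -0.003, "ax": -0.0097, "ay": 0, "az": 0}, {"fingers": -1, "tx": 0.14, "ty": 0.0113, "tz": -0.003, "ax": -0.0097, "ay": 0, "az": 0}, {"fingers": -1, "tx": 0.14, "ty": 0.0113, "tz": -0.003, "ax": -0.0097, "ay": 0, "az": 0}]'

```text
time_s: 10.82
tcp_pos: [0.5218, 0.0283, 0.126]
ee_rot: [[-0.014, 0.114, -0.993], [-0.003, -0.994, -0.114], [-1.0, 0.002, 0.014]]
wrist_force: [-0.9, 0.7, -0.7]
gripper_width: 1.0
```

Call:
play_rows --commands '[{"fingers": -1, "tx": 0, "ty": 0, "tz": 0, "ax": 0, "ay": 0, "az": 0}, {"fingers": -1, "tx": 0, "ty": 0, "tz": 0, "ax": 0, "ay": 0, "az": 0}, {"fingers": -1, "tx": 0, "ty": 0, "tz": 0, "ax": 0, "ay": 0, "az": 0}, {"fingers": -1, "tx": 0, "ty": 0, "tz": 0, "ax": 0, "ay": 0, "az": 0}, {"fingers": -1, "tx": 0, "ty": 0, "tz": 0, "ax": 0, "ay": 0, "az": 0}]'

```text
time_s: 11.23
tcp_pos: [0.5274, 0.03, 0.134]
ee_rot: [[0.003, 0.117, -0.993], [0.001, -0.993, -0.117], [-1.0, -0.001, -0.003]]
wrist_force: [0.3, -0.2, 0.4]
gripper_width: 0.998
```

```bash
python3 ov.py .526 .0295 .12 k2.png
```

```text
[0.52741219 0.02997502 0.13399243] [[0.003, 0.117, -0.993], [0.001, -0.993, -0.117], [-1.0, -0.001, -0.003]] [ 20.9  18.8 -21.7   0.  -49.3  75.9]
444 346 [644 546]
[319.2, 262.4] 0.66 [0.5342 0.0322 0.085 ]
```

View pics/k2.png

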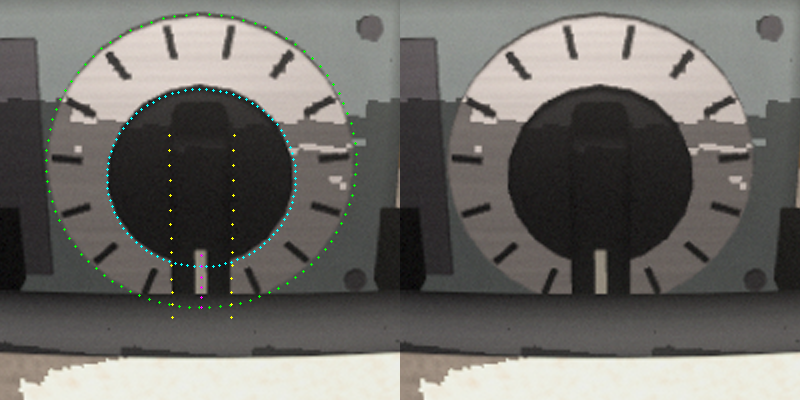

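This confirms alignment within 1 mm: the skirt centre is about (0.527, 0.030) and the TCP is at the same spot. Descending to grip.

Call:
play_rows --commands '[{"fingers": -1, "tx": 0.03, "ty": 0, "tz": 0, "ax": 0, "ay": 0, "az": 0}, {"fingers": -1, "tx": 0.05, "ty": 0, "tz": 0, "ax": 0, "ay": 0, "az": 0}, {"fingers": -1, "tx": 0.058, "ty": 0, "tz": 0, "ax": 0, "ay": 0, "az": 0}, {"fingers": -1, "tx": 0.058, "ty": 0, "tz": 0, "ax": 0, "ay": 0, "az": 0}, {"fingers": -1, "tx": 0.058, "ty": 0, "tz": 0, "ax": 0, "ay": 0, "az": 0}]'

```text
time_s: 11.75
tcp_pos: [0.527, 0.0297, 0.0893]
ee_rot: [[0.0, 0.118, -0.993], [-0.0, -0.993, -0.118], [-1.0, 0.0, -0.0]]
wrist_force: [0.5, 0.8, -0.2]
gripper_width: 1.0
```

Call:
play_rows --commands '[{"fingers": -0.5, "tx": 0, "ty": 0, "tz": 0, "ax": 0, "ay": 0, "az": 0}, {"fingers": 0, "tx": 0, "ty": 0, "tz": 0, "ax": 0, "ay": 0, "az": 0}, {"fingers": 0.3, "tx": 0, "ty": 0, "tz": 0, "ax": 0, "ay": 0, "az": 0}, {"fingers": 0.45, "tx": 0, "ty": 0, "tz": 0, "ax": 0, "ay": 0, "az": 0}, {"fingers": 0.5, "tx": 0, "ty": 0, "tz": 0, "ax": 0, "ay": 0, "az": 0}]'

```text
time_s: 12.17
tcp_pos: [0.5267, 0.0297, 0.0892]
ee_rot: [[0.001, 0.117, -0.993], [0.0, -0.993, -0.117], [-1.0, -0.0, -0.001]]
wrist_force: [-0.4, 0.1, 1.9]
gripper_width: 0.707
```

Call:
play_rows --commands '[{"fingers": 0.5, "tx": 0, "ty": 0, "tz": 0, "ax": 0, "ay": 0, "az": 0}, {"fingers": 1, "tx": 0, "ty": 0, "tz": 0, "ax": 0, "ay": 0, "az": 0}, {"fingers": 1, "tx": 0, "ty": 0, "tz": 0, "ax": 0, "ay": 0, "az": 0}, {"fingers": 1, "tx": 0, "ty": 0, "tz": 0, "ax": 0, "ay": 0, "az": 0}, {"fingers": 1, "tx": 0, "ty": 0, "tz": 0, "ax": 0, "ay": 0, "az": 0}]'

```text
time_s: 12.58
tcp_pos: [0.5266, 0.0297, 0.0888]
ee_rot: [[-0.0, 0.117, -0.993], [-0.0, -0.993, -0.117], [-1.0, 0.0, 0.0]]
wrist_force: [0.3, 0.1, -0.8]
gripper_width: 0.33
```

Call:
play_rows --commands '[{"fingers": 1, "tx": 0, "ty": 0, "tz": 0, "ax": 0, "ay": 0, "az": 0}, {"fingers": 1, "tx": 0, "ty": 0, "tz": 0, "ax": 0, "ay": 0, "az": 0}, {"fingers": 1, "tx": 0, "ty": 0, "tz": 0, "ax": 0, "ay": 0, "az": 0}, {"fingers": 1, "tx": 0, "ty": 0, "tz": 0, "ax": 0, "ay": 0, "az": 0}, {"fingers": 1, "tx": 0, "ty": 0, "tz": 0, "ax": 0, "ay": 0, "az": 0}]'

```text
time_s: 13.0
tcp_pos: [0.5265, 0.0297, 0.0888]
ee_rot: [[-0.0, 0.117, -0.993], [0.0, -0.993, -0.117], [-1.0, -0.0, 0.0]]
wrist_force: [-0.4, 0.6, -0.1]
gripper_width: 0.177
```

Bar gripped, opening about 15.4 mm. Turning clockwise about +tool x (down), roughly 3° per row.

Call:
play_rows --commands '[{"fingers": 1, "tx": 0, "ty": 0, "tz": 0, "ax": 0.016, "ay": 0, "az": 0}, {"fingers": 1, "tx": 0, "ty": 0, "tz": 0, "ax": 0.032, "ay": 0, "az": 0}, {"fingers": 1, "tx": 0, "ty": 0, "tz": 0, "ax": 0.048, "ay": 0, "az": 0}, {"fingers": 1, "tx": 0, "ty": 0, "tz": 0, "ax": 0.064, "ay": 0, "az": 0}, {"fingers": 1, "tx": 0, "ty": 0, "tz": 0, "ax": 0.08, "ay": 0, "az": 0}]'

```text
time_s: 13.42
tcp_pos: [0.5266, 0.0294, 0.0888]
ee_rot: [[-0.0, -0.135, -0.991], [-0.0, -0.991, 0.135], [-1.0, 0.0, 0.0]]
wrist_force: [-0.5, -0.4, -0.6]
gripper_width: 0.183
```

Call:
play_rows --commands '[{"fingers": 1, "tx": 0, "ty": 0, "tz": 0, "ax": 0.016, "ay": 0, "az": 0}, {"fingers": 1, "tx": 0, "ty": 0, "tz": 0, "ax": 0.032, "ay": 0, "az": 0}, {"fingers": 1, "tx": 0, "ty": 0, "tz": 0, "ax": 0.0533, "ay": 0, "az": 0}, {"fingers": 1, "tx": 0, "ty": 0, "tz": 0, "ax": 0.0533, "ay": 0, "az": 0}, {"fingers": 1, "tx": 0, "ty": 0, "tz": 0, "ax": 0.0533, "ay": 0, "az": 0}]'

```text
time_s: 13.83
tcp_pos: [0.5265, 0.0292, 0.0888]
ee_rot: [[-0.0, -0.295, -0.956], [-0.001, -0.956, 0.295], [-1.0, 0.001, 0.0]]
wrist_force: [1.2, -2.6, -0.4]
gripper_width: 0.181
```

First click (0.417 rad, small forces). Now the second and third.

Call:
play_rows --commands '[{"fingers": 1, "tx": 0, "ty": 0, "tz": 0, "ax": 0.016, "ay": 0, "az": 0}, {"fingers": 1, "tx": 0, "ty": 0, "tz": 0, "ax": 0.032, "ay": 0, "az": 0}, {"fingers": 1, "tx": 0, "ty": 0, "tz": 0, "ax": 0.048, "ay": 0, "az": 0}, {"fingers": 1, "tx": 0, "ty": 0, "tz": 0, "ax": 0.064, "ay": 0, "az": 0}, {"fingers": 1, "tx": 0, "ty": 0, "tz": 0, "ax": 0.08, "ay": 0, "az": 0}]'

```text
time_s: 14.25
tcp_pos: [0.5263, 0.0289, 0.0888]
ee_rot: [[-0.001, -0.525, -0.851], [-0.001, -0.851, 0.525], [-1.0, 0.002, 0.0]]
wrist_force: [1.2, -4.7, 0.4]
gripper_width: 0.182
```

Call:
play_rows --commands '[{"fingers": 1, "tx": 0, "ty": 0, "tz": 0, "ax": 0.016, "ay": 0, "az": 0}, {"fingers": 1, "tx": 0, "ty": 0, "tz": 0, "ax": 0.032, "ay": 0, "az": 0}, {"fingers": 1, "tx": 0, "ty": 0, "tz": 0, "ax": 0.0533, "ay": 0, "az": 0}, {"fingers": 1, "tx": 0, "ty": 0, "tz": 0, "ax": 0.0533, "ay": 0, "az": 0}, {"fingers": 1, "tx": 0, "ty": 0, "tz": 0, "ax": 0.0533, "ay": 0, "az": 0}]'

```text
time_s: 14.67
tcp_pos: [0.5262, 0.0287, 0.0888]
ee_rot: [[-0.001, -0.657, -0.754], [-0.001, -0.754, 0.657], [-1.0, 0.002, -0.0]]
wrist_force: [1.2, -5.5, -0.4]
gripper_width: 0.18
```

Call:
play_rows --commands '[{"fingers": 1, "tx": 0, "ty": 0, "tz": 0, "ax": 0.016, "ay": 0, "az": 0}, {"fingers": 1, "tx": 0, "ty": 0, "tz": 0, "ax": 0.032, "ay": 0, "az": 0}, {"fingers": 1, "tx": 0, "ty": 0, "tz": 0, "ax": 0.048, "ay": 0, "az": 0}, {"fingers": 1, "tx": 0, "ty": 0, "tz": 0, "ax": 0.064, "ay": 0, "az": 0}, {"fingers": 1, "tx": 0, "ty": 0, "tz": 0, "ax": 0.08, "ay": 0, "az": 0}]'

```text
time_s: 15.08
tcp_pos: [0.5259, 0.0285, 0.0888]
ee_rot: [[-0.002, -0.825, -0.565], [-0.002, -0.565, 0.825], [-1.0, 0.003, -0.0]]
wrist_force: [-0.8, -5.8, 0.7]
gripper_width: 0.184
```

Call:
play_rows --commands '[{"fingers": 1, "tx": 0, "ty": 0, "tz": 0, "ax": 0.016, "ay": 0, "az": 0}, {"fingers": 1, "tx": 0, "ty": 0, "tz": 0, "ax": 0.032, "ay": 0, "az": 0}, {"fingers": 1, "tx": 0, "ty": 0, "tz": 0, "ax": 0.0533, "ay": 0, "az": 0}, {"fingers": 1, "tx": 0, "ty": 0, "tz": 0, "ax": 0.0533, "ay": 0, "az": 0}, {"fingers": 1, "tx": 0, "ty": 0, "tz": 0, "ax": 0.0533, "ay": 0, "az": 0}]'

```text
time_s: 15.5
tcp_pos: [0.5257, 0.0284, 0.0888]
ee_rot: [[-0.002, -0.907, -0.421], [-0.002, -0.421, 0.907], [-1.0, 0.003, -0.001]]
wrist_force: [-0.5, -5.9, 1.8]
gripper_width: 0.181
```

```bash
python3 - <<'E'
from h import *
s=r.sense();R=np.array(s['ee_rot']);print(s['tcp_pos'],s['wrist_force'],s['moment'],'turn',.1174-np.arctan2(R[0,1],-R[1,1]))
W=viewer.capture('wrist');S=viewer.capture('scene');D=viewer.capture('side')
save(W,'wf.png')
# expected wheel red mark: before in side it was on home bearing; predict after cw 72
for P,n in((S,'scene'),(D,'side')):
    u,v=map(int,proj(P,[.51,.15,.09]));c=P['image'][v-75:v+75,max(0,u-100):max(0,u-100)+200]
    cv2.imwrite(f'pics/f_{n}.png',cv2.resize(c,(400,300),interpolation=cv2.INTER_CUBIC)[:,:,::-1])
    for y in(0,.12):
        h=np.pi+y-1.257
        q=proj(P,[.501+.085*np.cos(h),.2275+.085*np.sin(h),.062]);print(n,'mark expected crop px',(np.array(q)-[max(0,u-100),v-75])*2)
w=W['image'][:,:,::-1];cv2.imwrite('pics/f.png',np.vstack([np.hstack([cv2.imread('pics/f_scene.png'),cv2.imread('pics/f_side.png')]),np.hstack([cv2.resize(w,(400,300)),cv2.resize(w[180:345,210:430],(400,300))])]))
E
```

```text
[0.52569959 0.02836145 0.08879495] [-0.49708578 -5.87020965  1.80508634] [-1.83947745  0.03894723  0.00890945] turn 1.2536215099607841
scene mark expected crop px [360.10174785 176.00757809]
scene mark expected crop px [356.85267623 168.8289437 ]
side mark expected crop px [ 93.99109142 134.74667534]
side mark expected crop px [ 89.4806355  139.14698759]
```

View pics/f.png

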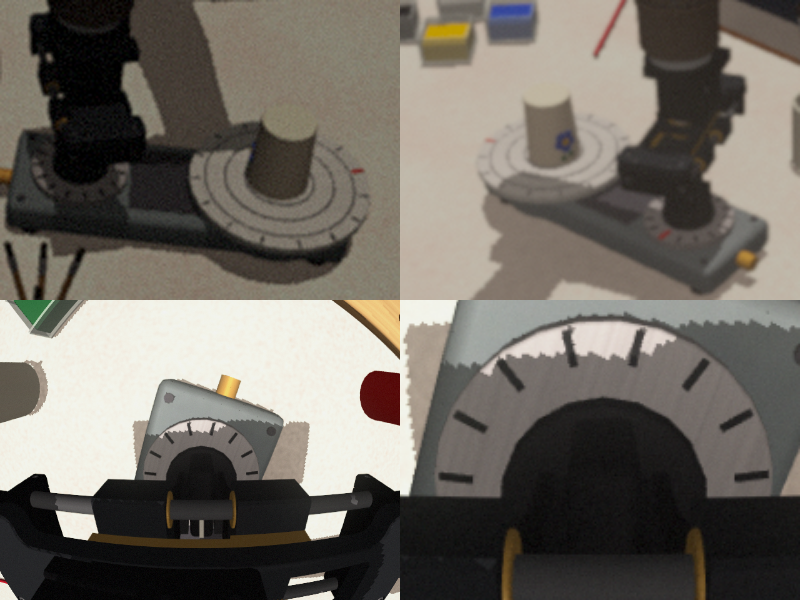

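The red wheel mark is where 72° predicts: scene crop (358,170) against an expected (357,169), and side crop (90,142) against (89,139). The cup stands centred on the rings, and the vertical-axis moment is near nil. Handing in.

```bash
python3 -c "
from h import *
s=r.sense();R=np.array(s['ee_rot']);print(s['time_s'],.1174-np.arctan2(R[0,1],-R[1,1]),s['wrist_force'],s['gripper_width'])
print(job.finish_job())"
```

```text
15.65 1.2534858922516627 [-0.29993555 -6.38815002  0.95320984] 0.17596508525076243
the job is handed in; nothing more can be done
None
```

The off-white cup with the blue flower is off its peg and standing mouth down in the middle of the wheel. The knob is turned clockwise to the third click and still gripped there. I handed the job in at 15.7 s of the 67 s allowed.

**Setting down:** contact came with about 3 N upward on the wrist. After release, the side view put the cup about 3 mm from the wheel centre, within measurement error. The spotter missed the cup in the scene view, so that measurement comes from one camera, but the final pictures from both show it centred on the rings.

**Turning:** the hand turned 1.253 rad from home (target 1.257). The wheel's red mark is within about 3 crop pixels of the predicted spot in both views. I counted the clicks by the turned angle, and the twist on the knob is near nil, as expected at a stop.

**Loads:** a steady sideways pull of about 6 N remains on the wrist, far below the limits, because the grip is about 1 mm off the knob's axis.

**Other things:** I kept clear of the other cups, the paint tub and the brush jar. I did not measure their positions again at the end.

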